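Jack up the sagging work rest of a lap grinder and hold it

ROBOT

A 6-joint arm with a two-finger parallel gripper is mounted at the origin on the work surface. World frame = base frame: x ahead of the robot, y to its left, z up, the work surface at z = 0. Lengths are in m, angles in rad, forces in N, time in s.
With the tool pointing down it reaches from about 0.325 to 0.775 m from the base axis. Payload 5.5 kg.
Tool frame: the origin (TCP) lies on the front face of the gripper's body, between the roots of the fingers; the fingertips stand 73 mm ahead of it and the grasp point (between the pads) lies 54 mm ahead of it; z points along the fingers, y is the line along which they close (so a half turn about z gives the same grasp; the last joint's range is limited). The gripper opens to 85 mm and grips with 20 to 120 N. Pads are 22 mm wide; open, the fingers measure 114 mm over their backs; the gripper's body (76 mm by 85 mm) begins 54 mm behind the grasp point. The pads swing forward as they close: fully open they stand 13 mm farther back than shut.
Start: joints at [1.174, 0.091, 1.231, -0, 1.82, -0.057], TCP at [0.2, 0.566, 0.304] pointing down, gripper open.
Joint ranges: [-2.87, 2.87], [-0.86, 2.18], [0.17, 2.46], [-1.51, 4.65], [0.06, 2.69], [-2.65, 2.65]. Speed limits (rad/s): [2.57, 2.57, 3.01, 3.14, 3.14, 3.14].

INTERFACE

Orientations are given as a unit quaternion [x, y, z, w].
In Python, from cell import arm, grab_frame, camera_model gives the robot as it stands. The module is installed in compiled form; this text tells all that it offers.
- The arm moves only by the tool apply_moves, never from a script. Its argument "commands" is a list that holds one entry, the list of rows, each a list of 7 numbers: the shift along the tool's x, y, z normalised to -1 to 1, where 1 is 0.12 m, then the turn, a rotation vector about the tool's x, y, z normalised to -1 to 1, where 1 is 90 degrees, then the opening, from -1 (shut) to 1 (fully open). A call has 1 to 20 rows; each row is the pose to reach, as a shift and turn from the pose commanded when the call began, along the tool's axes at that moment; what a row does not reach only later rows make up. A row lasts 1/10 s, in which the tool goes at most 50 mm and 8.59 degrees, less where a joint would pass 70% of its speed; a pose out of reach is approached as far as the arm can. A call with a number of a shift or a turn outside -1 to 1 is refused whole. A call with a gripper value outside its range is refused whole. The fingers move at their own pace and stop on an object; "newtons" is the grip in N (left out, the last holds). Time passes only in rows, so rows that repeat a pose let the fingers close. It gives the time, the measured TCP pose, the force, the opening and the grip force at its end, in the units of the state.
- arm.observe(): the state, without advancing time (a new reading comes with each control period).
- grab_frame(name): name is "scene" or "top" or "wrist"; returns the picture (400x640x3 uint8, blue, green, red); there is no depth.
- camera_model(name): a dict with "intrinsics" (3x3 intrinsics, pixels), "k1" (the pictures are not rectified: a ray, as slopes to the right and down, at radius r is drawn at 1 + k1 r^2 times it, then the intrinsics apply), "position" and "rotation" of the camera in the world; the wrist camera has in their place "T_tool_cam" (4x4, takes a point from camera to tool coordinates, whose origin is the TCP and whose axes are the flange's). Camera axes: x right, y down, z forward; pixel columns grow to the right and rows downward; lengths in m; the calibration is good to about 2 mm. A picture is of the moment at which its call begins: read the wrist's pose just before it. camera_model takes no time and is no camera call.
- arm.sign_off(): hands the job in; it is judged then, once.
The state is a dict: "t": time; "joint_pos": joint angles; "joint_vel": joint speeds; "tau": joint torques, N m; "eef_pos": TCP position; "ee_rot": TCP orientation; "wrist_force": force on the tool from outside, world axes, zero at the start; "moment": the same for the moment, N m; "opening": finger opening in m; "grasp_force": force on a finger pad.
Only numpy, scipy, OpenCV 4.12 (cv2) and the standard library are available. Lean on these libraries where they do the work, as an engineer would, in place of code of your own. Each camera call takes 0.05 s, during which the arm holds its last target. There are 200 camera calls.

TASK

The hinged work rest in front of the lap grinder has sagged: stand the red lever jack on the bench with its saddle centred under the yellow-marked lift pad, press the pump handle right down for a test lift, let the handle come fully up again, then press it right down once more. Finish while still holding the handle down, with the jack alone carrying the rest level, so that a colleague can tighten its clamps. Do not lift or push the rest itself with the robot, and leave the other things on the bench where they are.

Things in the scene. Friction and masses are not known exactly. Their poses are not given: they have to be found in the camera images.
- jack: Red lever jack, 0.9 kg, loose. Origin: underside, below the handle pivot (z 45); x to the nose (saddle end), z up. Base 210 long (x -125 to 85), 90 wide, 8 thick. Two fixed cheeks at the pivot, 40 wide over both (y), x -28 to 28, top z 75: grip across them from above to carry it (centre of mass close by). Saddle column 42 diameter, top z 44, at x 60. Handle points to -x, 0.55 rad up at rest.
- jack_saddle: Round steel saddle of the jack, 36 diameter. Origin: centre of its flat top, at jack x +60, y 0, z 56 when down. Pressing the handle raises it 78 mm per rad, 39 mm in all; letting go lowers it.
- handle_grip: Black rubber grip of the pump handle, 56 long, 28 wide, 20 thick. Origin: centre of its upper face, the spot to press, 110 along the handle from the pivot and 10 above its axis: at jack x -89, z 111 with the handle up, x -109, z 60 fully down. z is the normal of that face, -x points to the handle's free end.
- jack_handle (a joint): Pump handle angle in rad: 0 fully up, 0.5 fully down on its stop (grip then nearly level). A spring brings it back up when let go; pressing the grip takes about 2 N at the top and 5 N at the bottom without load, 5 to 11 N at the bottom while lifting the rest.
- lift_pad: Yellow pad, 30 diameter, 4 thick, under the grey tongue (40 wide, 12 thick, 100 long, ending 20 beyond the pad's centre) of the work rest; a yellow disc on the tongue's top marks the same spot. Origin: centre of the pad's underside, 70 above the bench when sagged (14 above the lowered saddle), 95 when level. Its -x points out along the tongue, away from the grinder.
- rest_plate: Hinged aluminium work rest of the blue lap grinder, 100 x 200 x 12; its weight puts 3 to 7 N on the pad. Origin: middle of the plate's front edge, mid-thickness, 80 from the pad's centre. Plate at x 0 to 100, tongue x -100 to 0, hinge line at x 110, 105 above the bench. It falls back freely; a full jack stroke makes it level. Fixed grinder beyond, 160 high.
- tray: Grey plastic tray 110 x 140 x 35 with two resin pieces in it. Leave alone. Origin: centre of underside.
- resin_a: Amber resin piece 30 x 24 x 20 in the tray. Leave alone. Origin: centre of underside.
- resin_b: Yellow resin piece 26 x 30 x 22 in the tray. Leave alone. Origin: centre of underside.
- dresser: Cream dressing block 140 x 60 x 55. Leave alone. Origin: centre of underside.
- loupe: Black eyepiece, 36 diameter, 26 high. Leave alone. Origin: centre of underside.
- oiler: Clear bottle with red cap, 36 diameter, 110 high. Leave alone. Origin: centre of underside.
- spare_lap: Brass spare lap, 110 diameter, 18 high. Leave alone. Origin: centre of underside.
There are look-alikes about, which are no part of the job. Leave any green look-alike of the jack alone.

How it is judged:
On the way, in this order (a step that is already met when the one before it is completed fails the run):
1. the jack stands on the bench with its saddle under the lift pad, handle up, rest still sagged (horizontal distance between jack_saddle and lift_pad below 0.015 m and angle between jack's own z axis and vertical below 0.05 rad and height (world z) of jack below 0.004 m and linear speed of jack below 0.02 m/s and value of joint jack_handle below 0.1 rad and height (world z) of lift_pad below 0.076 m), for 0.2 s.
2. test lift: handle pressed down, the jack raises the rest (horizontal distance between jack_saddle and lift_pad below 0.015 m and angle between jack's own z axis and vertical below 0.05 rad and value of joint jack_handle above 0.4 rad and height (world z) of lift_pad above 0.087 m and contact force between jack and lift_pad above 1 N), for 0.1 s.
3. the handle has come up again and the rest is back down (horizontal distance between jack_saddle and lift_pad below 0.015 m and angle between jack's own z axis and vertical below 0.05 rad and value of joint jack_handle below 0.1 rad and height (world z) of lift_pad below 0.075 m), for 0.1 s.
At the end, for the whole second after the job is handed in: Fingers press the grip (>1 N), handle over 0.44 rad down; jack flat on the bench, saddle within 15 mm of the pad's centre and bearing on it (>1 N); pad within 7 mm of its level height of 95 mm, still, untouched by the robot; other things within 30 mm of their start (horizontal distance between jack_saddle and lift_pad below 0.015 m and angle between jack's own z axis and vertical below 0.05 rad and height (world z) of jack below 0.004 m and value of joint jack_handle above 0.44 rad and height (world z) of lift_pad between 0.088 and 0.102 m and linear speed of lift_pad below 0.01 m/s and contact force between jack and lift_pad above 1 N and contact force between the fingers and handle_grip above 1 N and contact force between each of the fingers, the arm and rest_plate below 0.5 N and distance of each of tray, resin_a, resin_b, dresser, loupe, oiler, spare_lap from where it was at the start of the episode below 0.03 m); the arm keeps its last pose, push and grip.
It fails at once if the robot pushes or lifts the work rest itself (contact force between any of the fingers, the arm and rest_plate above 3 N).
It fails at once if the jack is tipped over (angle between jack's own z axis and vertical above 0.6 rad).
It fails at once if another thing on the bench is moved by more than 30 mm (distance of any of tray, resin_a, resin_b, dresser, loupe, oiler, spare_lap from where it was at the start of the episode above 0.03 m).
It also fails if it takes over 61 s, if anything falls off the work surface, if the arm or the gripper's body presses on something with over 40 N, if the wrist force passes 120 N, or if a joint passes its speed limit or range.

## Working session

There is one attempt and no reset: what is moved stays moved. The work goes in short steps, Python scripts to look and compute and a tool call to move; the robot and the scene stay as the last step left them, time stands still between calls to the robot, and variables do not carry over. Pictures are saved under pics/ and viewed, at most 10 in all, crops included, and the job is handed in when it is done.

Besides the shell and the picture viewer there is one more tool, called after "Request:" as name(argument=value, ...) on one line, values as JSON. apply_moves: Moves the arm, as the interface text tells. Its arguments: {"type":"object","properties":{"commands":{"type":"array"},"newtons":{"type":"number"}},"required":["commands"]}

```bash
mkdir -p pics; python3 - <<'E'
from cell import arm, grab_frame, camera_model
import cv2
for n in("top","scene"):
    cv2.imwrite(f"pics/{n}0.png",grab_frame(n)); m=camera_model(n); print(n,m)
print(camera_model("wrist"));print(arm.observe())
E
```

```text
top {'intrinsics': array([[394.01991424,   0.        , 322.34418834],
       [  0.        , 394.01991424, 198.52358586],
       [  0.        ,   0.        ,   1.        ]]), 'k1': 0.019748472267796215, 'position': array([ 0.34082748, -0.02331447,  1.19315318]), 'rotation': array([-0.68576707,  0.72084673, -0.07141701,  0.07073272])}
scene {'intrinsics': array([[436.35518132,   0.        , 326.45438655],
       [  0.        , 436.35518132, 194.72660583],
       [  0.        ,   0.        ,   1.        ]]), 'k1': -0.10724733440509009, 'position': array([ 1.11915559, -0.66026835,  1.40823748]), 'rotation': array([ 0.89852   ,  0.33351949, -0.09236377, -0.26999165])}
{'intrinsics': array([[277.38978798,   0.        , 320.29851201],
       [  0.        , 277.38978798, 201.12747213],
       [  0.        ,   0.        ,   1.        ]]), 'k1': -0.01952413036687949, 'T_tool_cam': array([[ 3.17490955e-04, -9.64870277e-01, -2.62726565e-01,
         6.66719468e-02],
       [ 9.99999855e-01,  4.20486032e-04, -3.35799939e-04,
        -7.69505354e-04],
       [ 4.34476231e-04, -2.62726420e-01,  9.64870271e-01,
        -7.01162953e-02],
       [ 0.00000000e+00,  0.00000000e+00,  0.00000000e+00,
         1.00000000e+00]])}
{'t': 0.1, 'joint_pos': array([ 1.17430279e+00,  9.17798372e-02,  1.23178246e+00, -1.05664929e-05,
        1.81980576e+00, -5.66902250e-02]), 'joint_vel': array([-5.22640642e-05,  6.30557252e-05, -2.56808528e-03, -1.40979894e-03,
        7.14356189e-04, -1.26590309e-03]), 'tau': array([ 2.43615257e-03, -4.60220397e+01, -4.19217217e+01, -5.92002471e-05,
        1.06672701e-02, -1.73986103e-05]), 'eef_pos': array([0.19992896, 0.5655713 , 0.30285647]), 'ee_rot': array([ 1.69086635e-01,  9.85600792e-01, -8.66160111e-04, -1.94438500e-04]), 'wrist_force': array([-0.45288165, -0.56062755,  0.52830616]), 'moment': array([0.02771486, 0.01427233, 0.00554634]), 'grasp_force': 0.0, 'opening': 0.08538520044961051}
```

View pics/top0.png

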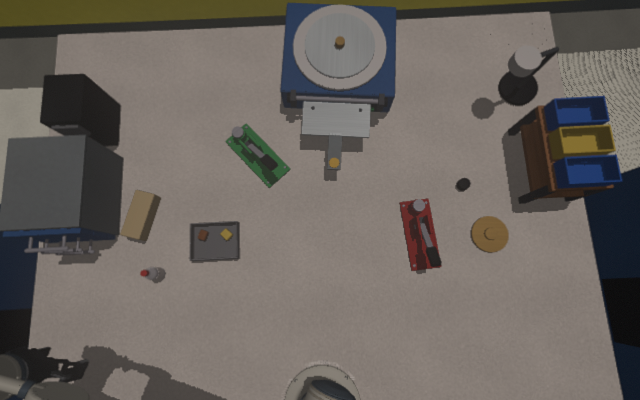

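View pics/scene0.png

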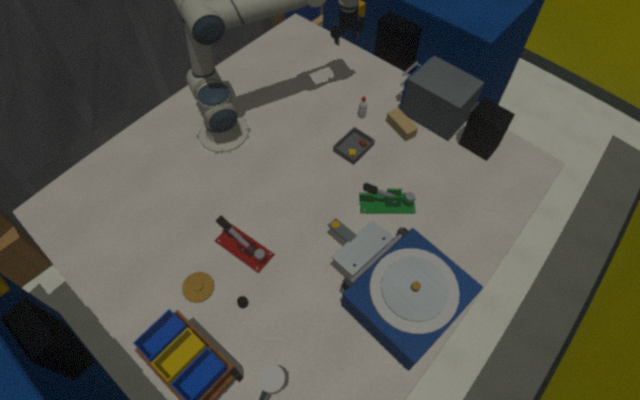

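The top view shows the red jack with its saddle at about (418,206) and grip at about (433,262). The yellow marker is at (334,162), with the plate and grinder above it. The green look-alike is at (258,155). The scene view agrees: jack at (245,245), marker at (335,226).

```bash
cat > h.py <<'E'
import cv2, numpy as np
from scipy.spatial.transform import Rotation as R
from cell import arm, grab_frame, camera_model
def cam(n):
    m=camera_model(n)
    if n!="wrist": return m,R.from_quat(m["rotation"]).as_matrix(),np.array(m["position"])
    s=arm.observe(); Rt=R.from_quat(s["ee_rot"]).as_matrix(); T=m["T_tool_cam"]
    return m,Rt@T[:3,:3],Rt@T[:3,3]+s["eef_pos"]
def rays(m,Rm,px):
    k=m["k1"]; d=np.array([k,0,0,0,0.])
    u=cv2.undistortPoints(np.float64(px).reshape(-1,1,2),m["intrinsics"],d).reshape(-1,2)
    return np.c_[u,np.ones(len(u))]@Rm.T
def plane(c,px,z):
    m,Rm,p=c; r=rays(m,Rm,px); return p+r*((z-p[2])/r[:,2])[:,None]
def tri(c1,p1,c2,p2):
    a=rays(c1[0],c1[1],[p1])[0]; b=rays(c2[0],c2[1],[p2])[0]
    s=np.linalg.lstsq(np.c_[a,-b],c2[2]-c1[2],rcond=None)[0]
    x,y=c1[2]+a*s[0],c2[2]+b*s[1]; return (x+y)/2,np.linalg.norm(x-y)
def blobs(im,lo,hi,amin=20):
    hsv=cv2.cvtColor(im,cv2.COLOR_BGR2HSV); k=cv2.inRange(hsv,lo,hi)
    if lo[0]==0: k|=cv2.inRange(hsv,(172,lo[1],lo[2]),(180,255,255))
    n,l,st,c=cv2.connectedComponentsWithStats(k)
    return [(st[i,4],c[i].round(1),l==i) for i in np.argsort(-st[:,4]) if i and st[i,4]>=amin]
E
python3 - <<'E'
from h import *
Y=((15,120,90),(32,255,255)); RD=((0,130,60),(8,255,255))
pts={}
for n in("top","scene"):
    c=cam(n); im=cv2.imread(f"pics/{n}0.png")
    print(n,"yellow",[(int(a),p) for a,p,_ in blobs(im,*Y,12)][:12])
    for a,p,m in blobs(im,*RD,60)[:2]:
        q=np.argwhere(m)[:,::-1]; w=plane(c,q,0.008)[:,:2].astype(np.float32)
        r=cv2.minAreaRect(w*1000); print("red",a,p,r,cv2.boxPoints(r).round().tolist())
    print(n,"disc@86",plane(c,[(334,162) if n=="top" else (335,226)],.086))
ct,cs=cam("top"),cam("scene")
E
python3 - <<'E'
import cv2,numpy as np
a=cv2.imread("pics/top0.png")
x=cv2.resize(a[95:180,290:380],None,fx=4.4,fy=6*4.4/6,interpolation=2)
y=cv2.resize(a[190:275,390:480],None,fx=4.4,fy=4.4,interpolation=2)
cv2.imwrite("pics/crop1.png",np.hstack([x,y]))
E
```

```text
top yellow [(971, array([489.5, 233.9])), (782, array([582. , 141.4])), (76, array([333.7, 162.2])), (74, array([226.2, 233.9])), (41, array([339.7,  40.6]))]
red 454 [409.1 234.2] ((458.6474609375, -290.4189453125), (204.5688934326172, 36.85884475708008), 2.9027602672576904) [[356.0, -277.0], [357.0, -314.0], [562.0, -304.0], [560.0, -267.0]]
red 381 [426.7 230.7] ((462.2337646484375, -338.3675842285156), (204.54299926757812, 45.94541931152344), 4.818244457244873) [[358.0, -324.0], [362.0, -370.0], [566.0, -353.0], [562.0, -307.0]]
top disc@86 [[ 0.67382625 -0.06944067  0.086     ]]
scene yellow [(8109, array([593.8,  41.9])), (1054, array([178.8, 355.3])), (689, array([197.6, 286.9])), (220, array([  8. , 237.9])), (48, array([335.1, 223.9])), (43, array([415.8, 285.4])), (40, array([351.8, 151.5])), (26, array([360.7,   3.2]))]
red 766 [243.3 249.7] ((462.6480712890625, -314.9896545410156), (204.58151245117188, 84.64995574951172), 4.931232452392578) [[357.0, -282.0], [364.0, -366.0], [568.0, -348.0], [561.0, -264.0]]
scene disc@86 [[ 0.67879735 -0.07015565  0.086     ]]
```

View pics/crop1.png

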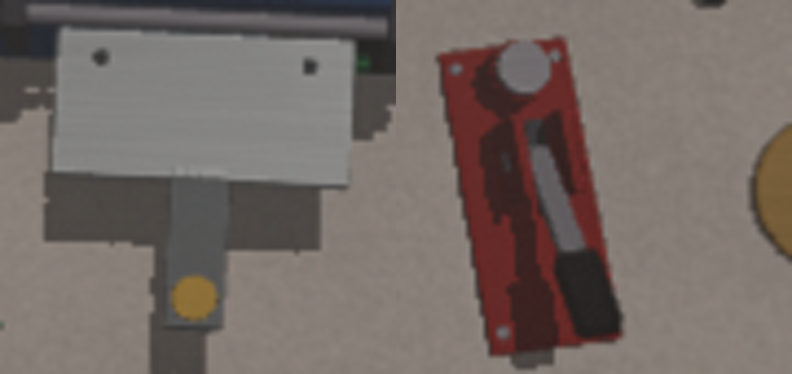

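The crop shows the plate's front edge running from about (302,134) to (369,137), and the marker at (334,162). The saddle is at (419,205), and the jack's handle lies along its axis towards the robot.

```bash
python3 - <<'E'
from h import *
Y=((15,120,90),(32,255,255)); RD=((0,130,60),(8,255,255))
ct,cs=cam("top"),cam("scene")
print("disc tri",tri(ct,(333.7,162.2),cs,(335.1,223.9)))
print(plane(ct,[(333.7,162.2)],.086),plane(cs,[(335.1,223.9)],.086))
for n,c in(("top",ct),("scene",cs)):
    im=cv2.imread(f"pics/{n}0.png")
    b=[m for a,p,m in blobs(im,*RD,20) if abs(p-((420,234) if n=="top" else (243,250))).max()<45]
    w=np.vstack([plane(c,np.argwhere(m)[:,::-1],.008)[:,:2] for m in b]).astype(np.float32)
    r=cv2.minAreaRect(w*1000); bx=cv2.boxPoints(r); print(n,r,bx.round().tolist())
s=plane(ct,[(419.1,205.2)],.056)[0]; print("saddle",s)
e=plane(ct,[(302,133.9),(369.1,137.3)],.0965); print("front edge",e, np.linalg.norm(e[1]-e[0]))
d=(e[1]-e[0])[:2]; print("rest yaw", np.degrees(np.arctan2(d[1],d[0]))+90, "mid",e.mean(0))
E
```

```text
disc tri (array([ 0.67365072, -0.0667761 ,  0.08923409]), np.float64(0.004182376139615966))
[[ 0.67326394 -0.06853178  0.086     ]] [[ 0.67371985 -0.06353907  0.086     ]]
top ((460.57000732421875, -317.7440490722656), (204.63584899902344, 87.3216323852539), 4.728280067443848) [[355.0, -283.0], [362.0, -370.0], [566.0, -353.0], [559.0, -266.0]]
scene ((462.6480712890625, -314.9896545410156), (204.58151245117188, 84.64995574951172), 4.931232452392578) [[357.0, -282.0], [364.0, -366.0], [568.0, -348.0], [561.0, -264.0]]
saddle [ 0.53868472 -0.31227145  0.056     ]
front edge [[ 0.76113709  0.02014069  0.0965    ]
 [ 0.74056766 -0.17584376  0.0965    ]] 0.1970609229806978
rest yaw -5.991509646859171 mid [ 0.75085237 -0.07785153  0.0965    ]
```

Request:
apply_moves(commands=[[[-0.66, -0.88, 0, 0, 0, 0, 1], [-0.66, -0.88, 0, 0, 0, 0, 1], [-0.66, -0.88, 0, 0, 0, 0, 1]]], newtons=60)

```text
t: 0.4
eef_pos: [0.2399, 0.4376, 0.3031]
ee_rot: [0.169, 0.986, -0.001, 0.0]
wrist_force: [-0.4, 0.5, 0.6]
opening: 0.0854
grasp_force: 0.0
```

Request:
apply_moves(commands=[[[-0.66, -0.88, 0, 0, 0, 0, 1], [-0.66, -0.88, 0, 0, 0, 0, 1], [-0.66, -0.88, 0, 0, 0, 0, 1]]])

```text
t: 0.7
eef_pos: [0.2792, 0.3113, 0.3036]
ee_rot: [0.17, 0.986, -0.0, 0.0]
wrist_force: [0.1, 0.9, -0.5]
opening: 0.086
grasp_force: 0.0
```

Request:
apply_moves(commands=[[[-0.66, -0.88, 0, 0, 0, 0, 1], [-0.66, -0.88, 0, 0, 0, 0, 1], [-0.66, -0.88, 0, 0, 0, 0, 1]]])

```text
t: 1.0
eef_pos: [0.3186, 0.1854, 0.3037]
ee_rot: [0.17, 0.985, -0.0, 0.0]
wrist_force: [0.6, 0.0, 0.6]
opening: 0.0857
grasp_force: 0.0
```

Request:
apply_moves(commands=[[[-0.66, -0.88, 0, 0, 0, 0, 1], [-0.66, -0.88, 0, 0, 0, 0, 1], [-0.66, -0.88, 0, 0, 0, 0, 1]]])

```text
t: 1.3
eef_pos: [0.358, 0.0592, 0.3036]
ee_rot: [0.17, 0.985, -0.0, 0.0]
wrist_force: [0.7, 0.9, -0.3]
opening: 0.0856
grasp_force: 0.0
```

Request:
apply_moves(commands=[[[-0.66, -0.88, 0, 0, 0, 0, 1], [-0.66, -0.88, 0, 0, 0, 0, 1], [-0.66, -0.88, 0, 0, 0, 0, 1]]])

```text
t: 1.6
eef_pos: [0.3974, -0.067, 0.3033]
ee_rot: [0.17, 0.985, -0.0, -0.0]
wrist_force: [0.4, -0.5, -0.6]
opening: 0.0856
grasp_force: 0.0
```

Request:
apply_moves(commands=[[[-0.66, -0.88, 0, 0, 0, 0, 1], [-0.66, -0.88, 0, 0, 0, 0, 1], [-0.66, -0.88, 0, 0, 0, 0, 1]]])

```text
t: 1.9
eef_pos: [0.4369, -0.193, 0.3029]
ee_rot: [0.17, 0.985, -0.0, -0.001]
wrist_force: [-0.9, 0.6, 0.4]
opening: 0.0855
grasp_force: 0.0
```

Request:
apply_moves(commands=[[[-0.68, -0.84, 0, 0, 0, -0.27, 1], [-0.68, -0.84, 0, 0, 0, -0.27, 1], [-0.68, -0.84, 0, 0, 0, -0.27, 1], [-0.68, -0.84, 0, 0, 0, -0.27, 1], [-0.68, -0.84, 0, 0, 0, -0.27, 1]]])

```text
t: 2.4
eef_pos: [0.48, -0.3125, 0.3028]
ee_rot: [-0.041, 0.999, 0.001, -0.001]
wrist_force: [0.2, 0.5, 0.2]
opening: 0.0854
grasp_force: 0.0
```

```bash
python3 - <<'E'
from h import *
s=arm.observe(); c=cam("wrist"); im=grab_frame("wrist"); cv2.imwrite("pics/w1.png",im); np.savez("w1.npz",R=c[1],p=c[2])
print(s["eef_pos"],s["ee_rot"])
b=[m for a,p,m in blobs(im,(0,130,60),(8,255,255),60)]
w=np.vstack([plane(c,np.argwhere(m)[:,::-1],.008)[:,:2] for m in b]).astype(np.float32)
r=cv2.minAreaRect(w*1000); print(r,cv2.boxPoints(r).round().tolist())
E
```

```text
[ 0.47999421 -0.31249979  0.30276453] [-4.08437495e-02  9.99164785e-01  8.95896727e-04 -8.47758174e-04]
((460.4713439941406, -319.22137451171875), (205.81793212890625, 87.26604461669922), 4.796384811401367) [[354.0, -284.0], [362.0, -371.0], [567.0, -354.0], [559.0, -267.0]]
```

View pics/w1.png

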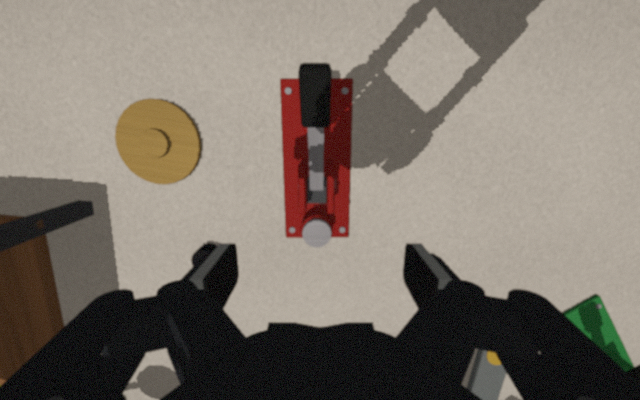

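The wrist view confirms the jack centred between the fingers, with its saddle at (317,233) and grip at (315,95). The spare lap at (158,141) is clear of it.

Request:
apply_moves(commands=[[[0, -0.04, 0.4, 0, 0, 0, 1], [0, -0.04, 0.8, 0, 0, 0, 1], [0, -0.04, 0.95, 0, 0, 0, 1], [0, -0.04, 0.95, 0, 0, 0, 1]]])

```text
t: 2.85
eef_pos: [0.4792, -0.3147, 0.1861]
ee_rot: [-0.042, 0.999, 0.002, -0.003]
wrist_force: [-0.1, 0.2, -1.1]
opening: 0.0855
grasp_force: 0.0
```

Request:
apply_moves(commands=[[[0, 0, 0.2, 0, 0, 0, 1], [0, 0, 0.4, 0, 0, 0, 1], [0, 0, 0.55, 0, 0, 0, 1], [0, 0, 0.62, 0, 0, 0, 1], [0, 0, 0.62, 0, 0, 0, 1], [0, 0, 0.62, 0, 0, 0, -1], [0, 0, 0.62, 0, 0, 0, -1], [0, 0, 0.62, 0, 0, 0, -1], [0, 0, 0.62, 0, 0, 0, -1], [0, 0, 0.62, 0, 0, 0, -1], [0, 0, 0.62, 0, 0, 0, -1], [0, 0, 0.62, 0, 0, 0, -1], [0, 0, 0.62, 0, 0, 0, -1]]])

```text
t: 4.15
eef_pos: [0.481, -0.3169, 0.117]
ee_rot: [-0.042, 0.999, -0.0, 0.001]
wrist_force: [-1.4, 2.8, 6.3]
opening: 0.0392
grasp_force: 64.8
```

Request:
apply_moves(commands=[[[0, 0, -0.08, 0, 0, 0, -1], [0, 0, -0.08, 0, 0, 0, -1], [-0.1, 0.25, -0.08, 0, 0, 0, -1], [-0.2, 0.55, -0.08, 0, 0, 0, -1], [-0.3, 0.85, -0.08, 0, 0, 0, -1], [-0.3, 1, -0.08, 0, 0, 0, -1], [-0.3, 1, -0.08, 0, 0, 0, -1], [-0.3, 1, -0.08, 0, 0, 0, -1]]])

```text
t: 4.95
eef_pos: [0.5058, -0.1943, 0.124]
ee_rot: [-0.043, 0.999, -0.0, -0.001]
wrist_force: [-0.2, -0.3, -8.7]
opening: 0.0394
grasp_force: 64.5
```

```bash
python3 - <<'E'
from h import *
Y=((15,120,90),(32,255,255))
d=np.load("w1.npz"); m=camera_model("wrist"); im=cv2.imread("pics/w1.png")
for a,p,k in blobs(im,*Y,15):
    print("w1",a,p,cv2.boundingRect(np.argwhere(k)[:,::-1].astype(np.int32)),plane((m,d["R"],d["p"]),[p],.086)[0])
s=arm.observe(); c=cam("wrist"); im=grab_frame("wrist"); cv2.imwrite("pics/w2.png",im); print(s["eef_pos"],s["ee_rot"],s["wrist_force"])
for a,p,k in blobs(im,*Y,15):
    print("w2",a,p,cv2.boundingRect(np.argwhere(k)[:,::-1].astype(np.int32)),plane(c,[p],.086)[0])
E
```

```text
w1 5429 [157.8 140.8] (116, 100, 84, 83) [ 0.44076799 -0.48215456  0.086     ]
w1 141 [493.  357.8] (487, 351, 15, 14) [ 0.68084751 -0.07315184  0.086     ]
[ 0.50579614 -0.19429163  0.12396533] [-4.25640393e-02  9.99093265e-01 -3.81456349e-05 -9.74508630e-04] [-0.1670722  -0.28820254 -8.74848252]
```

View pics/w2.png

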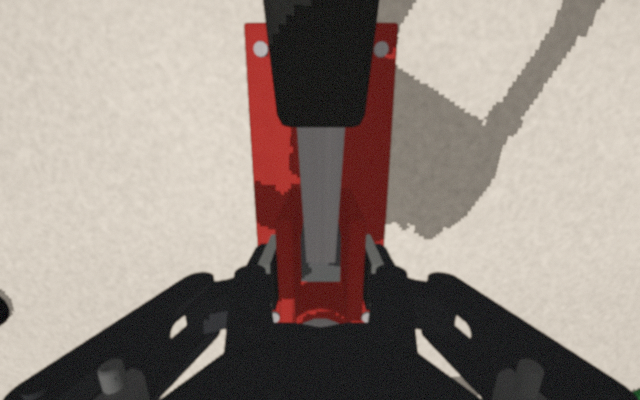

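The wrist view shows the jack held squarely by its cheeks, with the saddle nose at about (320,322). The fingers hide the pad from here.

Request:
apply_moves(commands=[[[-0.1, 0.25, 0, 0, 0, 0.03, -1], [-0.2, 0.6, 0, 0, 0, 0.06, -1], [-0.33, 0.9, 0, 0, 0, 0.09, -1], [-0.33, 1, 0, 0, 0, 0.12, -1], [-0.33, 1, 0, 0, 0, 0.12, -1], [-0.33, 1, 0, 0, 0, 0.12, -1], [-0.33, 1, 0, 0, 0, 0.12, -1]]])

```text
t: 5.7
eef_pos: [0.5356, -0.073, 0.1249]
ee_rot: [0.053, 0.999, -0.0, -0.0]
wrist_force: [-0.3, -0.4, -10.6]
opening: 0.039
grasp_force: 65.9
```

```bash
python3 - <<'E'
from h import *
c=cam("top"); s=arm.observe(); im=grab_frame("top"); cv2.imwrite("pics/top1.png",im)
p=s["eef_pos"]; Rt=R.from_quat(s["ee_rot"]).as_matrix(); print(p,np.degrees(np.arctan2(Rt[1,1],Rt[0,1])),s["wrist_force"])
for z in(.67,): pass
print([(a,q,plane(c,[q],.086)[0]) for a,q,_ in blobs(im,(15,120,90),(32,255,255),12) if abs(q[0]-334)<30])
# tongue edges
cv2.imwrite("pics/crop2.png",cv2.resize(im[95:260,260:430],None,fx=3.5,fy=3.5,interpolation=2))
for o in((.6138,-.063),): print("shift tool units",Rt.T@(np.array([*o,p[2]])-p)/.12)
E
```

```text
[ 0.5355635  -0.0730126   0.12491466] 83.9625292866998 [ -0.28702461  -0.36419355 -10.62854194]
[(np.int32(42), array([339.6,  40.4]), array([ 1.06569156, -0.10850625,  0.086     ])), (np.int32(27), array([334.3, 159.6]), array([ 0.68107304, -0.07072055,  0.086     ]))]
shift tool units [-6.39578599e-01  1.51549049e-01 -2.57042998e-04]
```

View pics/crop2.png

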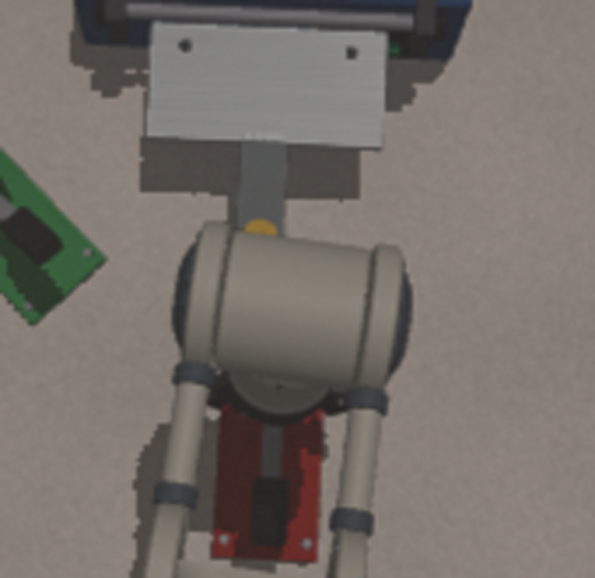

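The top crop shows the jack in line with the tongue, and the marker is just beyond the wrist at about (261,228) in the crop.

Request:
apply_moves(commands=[[[0, 0.1, 0.03, 0, 0, 0, -1], [0, 0.15, 0.03, 0, 0, 0, -1], [0, 0.15, 0.03, 0, 0, 0, -1], [-0.15, 0.15, 0.03, 0, 0, 0, -1], [-0.3, 0.15, 0.03, 0, 0, 0, -1], [-0.45, 0.15, 0.03, 0, 0, 0, -1], [-0.55, 0.15, 0.03, 0, 0, 0, -1], [-0.64, 0.15, 0.03, 0, 0, 0, -1], [-0.64, 0.15, 0.03, 0, 0, 0, -1], [-0.64, 0.15, 0.03, 0, 0, 0, -1], [-0.64, 0.15, 0.06, 0, 0, 0, -1], [-0.64, 0.15, 0.07, 0, 0, 0, -1], [-0.64, 0.15, 0.07, 0, 0, 0, -1]]])

```text
t: 7.05
eef_pos: [0.6136, -0.0616, 0.1171]
ee_rot: [0.052, 0.999, -0.0, -0.0]
wrist_force: [-1.4, -0.5, -7.0]
opening: 0.0393
grasp_force: 66.3
```

Request:
apply_moves(commands=[[[0, 0, 0.01, 0, 0, 0, -1], [0, 0, 0.01, 0, 0, 0, 1], [0, 0, 0.01, 0, 0, 0, 1], [0, 0, 0.01, 0, 0, 0, 1], [0, 0, 0.01, 0, 0, 0, 1], [0, 0, 0.01, 0, 0, 0, 1], [0, 0, -0.2, 0, 0, 0, 1], [0, 0, -0.5, 0, 0, 0, 1], [0, 0, -0.8, 0, 0, 0, 1], [0, 0, -1, 0, 0, 0, 1], [0, 0, -1, 0, 0, 0, 1]]])

```text
t: 8.15
eef_pos: [0.6153, -0.0618, 0.2423]
ee_rot: [0.052, 0.999, -0.0, 0.004]
wrist_force: [0.6, -0.8, 1.1]
opening: 0.0854
grasp_force: 0.0
```

Request:
apply_moves(commands=[[[0.4, 0.4, 0, 0, 0, 0, -1], [0.7, 0.8, 0, 0, 0, 0, -1], [0.75, 1, 0, 0, 0, 0, -1], [0.75, 1, 0, 0, 0, 0, -1], [0.75, 1, 0, 0, 0, 0, -1]]])

```text
t: 8.65
eef_pos: [0.5365, 0.0679, 0.2358]
ee_rot: [0.051, 0.999, -0.0, -0.0]
wrist_force: [-0.4, -0.4, -0.5]
opening: 0.0121
grasp_force: 0.0
```

```bash
python3 - <<'E'
from h import *
c=cam("top"); s=arm.observe(); im=grab_frame("top"); cv2.imwrite("pics/top2.png",im)
p=s["eef_pos"];print(p)
b=[(a,q,m) for a,q,m in blobs(im,(0,130,60),(8,255,255),20) if abs(q[0]-334)<50]
for a,q,_ in b: print(a,q)
w=np.vstack([plane(c,np.argwhere(m)[:,::-1],.008)[:,:2] for a,q,m in b]).astype(np.float32)
r=cv2.minAreaRect(w*1000); print(r,cv2.boxPoints(r).round().tolist())
print([(a,q,plane(c,[q],.086)[0]) for a,q,_ in blobs(im,(15,120,90),(32,255,255),12) if abs(q[0]-334)<30])
cv2.imwrite("pics/crop3.png",cv2.resize(im[95:260,260:430],None,fx=3.5,fy=3.5,interpolation=2))
sc=grab_frame("scene"); cv2.imwrite("pics/scene2.png",sc)
b=[(a,q,m) for a,q,m in blobs(sc,(0,130,60),(8,255,255),20)]
for a,q,_ in b: print("scene",a,q)
E
```

```text
[0.53648652 0.06793133 0.23583792]
546 [340.7 198.2]
418 [321.4 196.9]
((591.3941650390625, -58.99770736694336), (85.63603210449219, 204.53323364257812), 84.00674438476562) [[485.0, -91.0], [689.0, -112.0], [698.0, -27.0], [494.0, -6.0]]
[(np.int32(76), array([333.7, 162.2]), array([ 0.67326394, -0.06853178,  0.086     ])), (np.int32(40), array([339.6,  40.5]), array([ 1.06534843, -0.10848647,  0.086     ]))]
scene 542 [315.2 223.6]
scene 37 [325.7 212.8]
```

View pics/crop3.png

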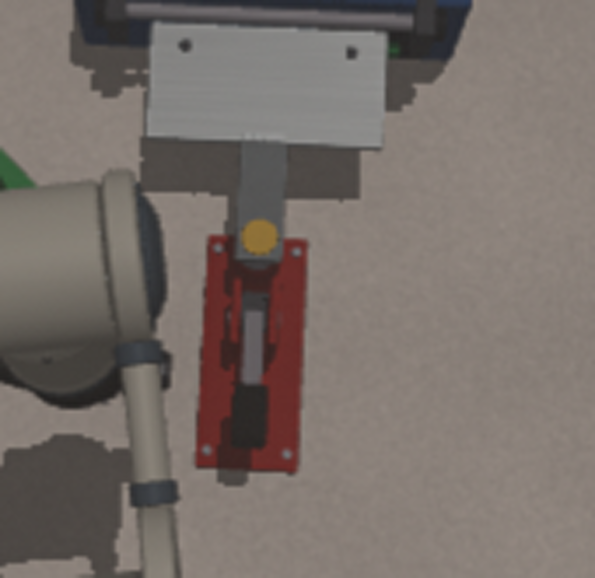

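The top crop shows the jack's base under the tongue, in line with it. By the same camera the saddle is at (0.671,-0.067) and the pad at about (0.674,-0.068), so it is well centred. Next I go above the grip with the fingers shut.

Request:
apply_moves(commands=[[[0, -0.4, 0, 0, 0, 0, -1], [0, -0.8, 0, 0, 0, 0, -1], [0, -1, 0, 0, 0, 0, -1], [0, -1, 0.15, 0, 0, 0, -1], [0, -1, 0.25, 0, 0, 0, -1], [0, -1, 0.25, 0, 0, 0, -1], [0, -1, 0.25, 0, 0, 0, -1]]])

```text
t: 9.45
eef_pos: [0.5244, -0.0524, 0.2062]
ee_rot: [0.052, 0.999, 0.0, -0.001]
wrist_force: [-0.4, 0.6, -0.4]
opening: 0.0004
grasp_force: 0.0
```

```bash
python3 - <<'E'
from h import *
s=arm.observe(); p=s["eef_pos"]; Rt=R.from_quat(s["ee_rot"]).as_matrix(); print(p,s["opening"],s["wrist_force"])
o=np.array([.613,-.0615,0]); X=np.array([.9945,-.1045,0]); 
for h in(0,.1,.2,.3,.4,.5):
    a=.55-h; x=-.110*np.cos(a)+.01*np.sin(a); z=.045+.11*np.sin(a)+.01*np.cos(a)+.011*np.tan(a)+.073
    print(h,(Rt.T@(o+X*x+[0,0,z]-p)/.12).round(3))
E
```

```text
[ 0.52440879 -0.05235344  0.20617895] 0.00036149508441503137 [-0.40695464  0.5854679  -0.36046029]
0 [-0.004  0.001  0.128]
0.1 [0.047 0.001 0.217]
0.2 [0.09  0.001 0.309]
0.3 [0.125 0.001 0.404]
0.4 [0.151 0.001 0.502]
0.5 [0.168 0.001 0.601]
```

Request:
apply_moves(commands=[[[0, 0, 0.08, 0, 0, 0, -1], [0, 0, 0.13, 0, 0, 0, -1], [0.02, 0, 0.17, 0, 0, 0, -1], [0.05, 0, 0.22, 0, 0, 0, -1], [0.07, 0, 0.26, 0, 0, 0, -1], [0.09, 0, 0.31, 0, 0, 0, -1], [0.11, 0, 0.36, 0, 0, 0, -1], [0.125, 0, 0.4, 0, 0, 0, -1], [0.14, 0, 0.45, 0, 0, 0, -1], [0.15, 0, 0.5, 0, 0, 0, -1], [0.16, 0, 0.55, 0, 0, 0, -1], [0.17, 0, 0.6, 0, 0, 0, -1], [0.17, 0, 0.6, 0, 0, 0, -1], [0.17, 0, 0.6, 0, 0, 0, -1]]])

```text
t: 10.85
eef_pos: [0.5037, -0.05, 0.1352]
ee_rot: [0.052, 0.999, 0.0, -0.0]
wrist_force: [-3.9, 1.6, 7.6]
opening: 0.0004
grasp_force: 3.6
```

Request:
apply_moves(commands=[[[0, 0, 0.03, 0, 0, 0, -1], [0, 0, 0.05, 0, 0, 0, -1], [0, 0, 0.05, 0, 0, 0, -1], [0, 0, 0.05, 0, 0, 0, -1]]])

```text
t: 11.25
eef_pos: [0.5037, -0.0501, 0.1321]
ee_rot: [0.052, 0.999, -0.0, 0.0]
wrist_force: [-11.8, 2.0, 20.8]
opening: 0.0001
grasp_force: 10.3
```

```bash
python3 - <<'E'
from h import *
c=cam("top"); s=arm.observe(); im=grab_frame("top"); cs=grab_frame("scene")
print(s["eef_pos"],s["wrist_force"])
print([(a,q,plane(c,[q],.111)[0]) for a,q,_ in blobs(im,(15,120,90),(32,255,255),12) if abs(q[0]-334)<30])
print([(a,q) for a,q,_ in blobs(cs,(15,120,90),(32,255,255),12) if abs(q[0]-334)<30])
q=cs[175:290,260:420]; q0=cv2.imread("pics/scene2.png")[175:290,260:420]
cv2.imwrite("pics/crop4.png",np.hstack([cv2.resize(x,(390,280),interpolation=2) for x in(q0,q)]))
E
```

```text
[ 0.50372453 -0.05007262  0.13208402] [-11.77269646   1.96637098  20.81915423]
[(np.int32(74), array([333.7, 160. ]), array([ 0.67228829, -0.0678711 ,  0.111     ])), (np.int32(41), array([339.6,  40.5]), array([ 1.04898843, -0.10656325,  0.111     ]))]
[(np.int32(81), array([356. ,   2.3])), (np.int32(51), array([335.3, 220.1])), (np.int32(40), array([351.8, 151.5]))]
```

View pics/crop4.png

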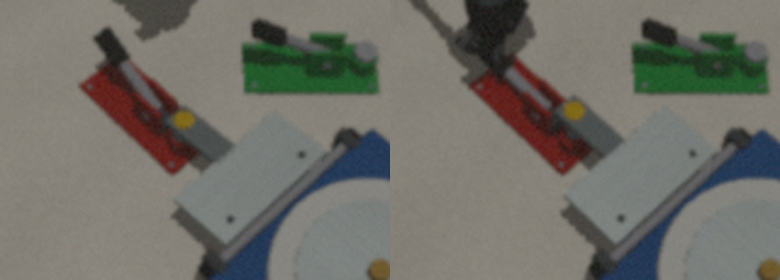

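The right half of the crop, compared with the left, shows the handle down and the marker raised from (335,224) to (335,220). At level height the top view puts it at (0.672,-0.068), which is the level rest. Now I let the handle up along the same arc.

Request:
apply_moves(commands=[[[0, 0, -0.05, 0, 0, 0, -1], [-0.01, 0, -0.1, 0, 0, 0, -1], [-0.02, 0, -0.15, 0, 0, 0, -1], [-0.045, 0, -0.25, 0, 0, 0, -1], [-0.08, 0, -0.34, 0, 0, 0, -1], [-0.12, 0, -0.43, 0, 0, 0, -1], [-0.17, 0, -0.52, 0, 0, 0, -1], [-0.17, 0, -0.6, 0, 0, 0, -1], [-0.17, 0, -0.65, 0, 0, 0, -1], [-0.17, 0, -0.65, 0, 0, 0, -1], [-0.17, 0, -0.65, 0, 0, 0, -1], [-0.17, 0, -0.65, 0, 0, 0, -1], [-0.17, 0, -0.65, 0, 0, 0, -1]]])

```text
t: 12.65
eef_pos: [0.5241, -0.0522, 0.206]
ee_rot: [0.052, 0.999, 0.0, -0.001]
wrist_force: [-0.2, -0.1, -0.3]
opening: -0.0001
grasp_force: 0.0
```

```bash
python3 - <<'E'
from h import *
c=cam("top"); s=arm.observe(); im=grab_frame("top"); cv2.imwrite("pics/top3.png",im); sc=grab_frame("scene"); cv2.imwrite("pics/scene3.png",sc)
print(s["eef_pos"],s["wrist_force"])
print([(a,q,plane(c,[q],.086)[0]) for a,q,_ in blobs(im,(15,120,90),(32,255,255),12) if abs(q[0]-334)<30])
cs=cam("scene")
for f in("pics/scene2.png","pics/scene3.png"):
    b=[m for a,q,m in blobs(cv2.imread(f),(0,130,60),(8,255,255),20) if abs(q-(318,222)).max()<30]
    w=np.vstack([plane(cs,np.argwhere(m)[:,::-1],.008)[:,:2] for m in b]).astype(np.float32)
    r=cv2.minAreaRect(w*1000); print(r)
E
```

```text
[ 0.52412265 -0.05224218  0.20603189] [-0.15395929 -0.12178276 -0.25257801]
[(np.int32(41), array([339.5,  40.4]), array([ 1.065708  , -0.10819554,  0.086     ]))]
((595.10546875, -54.58656311035156), (87.66486358642578, 203.1732177734375), 84.08309173583984)
((595.186767578125, -54.47404861450195), (87.9947280883789, 203.9173583984375), 84.00374603271484)
```

The jack has not shifted and the fingers are clear of the grip, so I make the second press.

Request:
apply_moves(commands=[[[0, 0, 0.08, 0, 0, 0, -1], [0, 0, 0.13, 0, 0, 0, -1], [0.02, 0, 0.17, 0, 0, 0, -1], [0.05, 0, 0.22, 0, 0, 0, -1], [0.07, 0, 0.26, 0, 0, 0, -1], [0.09, 0, 0.31, 0, 0, 0, -1], [0.11, 0, 0.36, 0, 0, 0, -1], [0.125, 0, 0.4, 0, 0, 0, -1], [0.14, 0, 0.45, 0, 0, 0, -1], [0.155, 0, 0.5, 0, 0, 0, -1], [0.165, 0, 0.55, 0, 0, 0, -1], [0.175, 0, 0.6, 0, 0, 0, -1], [0.175, 0, 0.63, 0, 0, 0, -1], [0.175, 0, 0.65, 0, 0, 0, -1], [0.175, 0, 0.65, 0, 0, 0, -1], [0.175, 0, 0.65, 0, 0, 0, -1], [0.175, 0, 0.65, 0, 0, 0, -1], [0.175, 0, 0.65, 0, 0, 0, -1]]])

```text
t: 14.55
eef_pos: [0.5029, -0.05, 0.1321]
ee_rot: [0.052, 0.999, -0.0, -0.0]
wrist_force: [-12.0, 2.2, 21.2]
opening: 0.0001
grasp_force: 10.6
```

```bash
python3 - <<'E'
from h import *
def disc(im): return [(a,q) for a,q,_ in blobs(im,(15,120,90),(32,255,255),12) if abs(q-(335,222)).max()<10]
c=cam("top"); s=arm.observe(); im=grab_frame("top"); sc=grab_frame("scene")
print(s["eef_pos"],s["wrist_force"],s["grasp_force"])
print("before",disc(cv2.imread("pics/scene3.png")),"now",disc(sc))
print([(a,q,plane(c,[q],.111)[0]) for a,q,_ in blobs(im,(15,120,90),(32,255,255),12) if abs(q[0]-334)<30])
cs=cam("scene"); b=[m for a,q,m in blobs(sc,(0,130,60),(8,255,255),20) if abs(q-(318,222)).max()<30]
w=np.vstack([plane(cs,np.argwhere(m)[:,::-1],.008)[:,:2] for m in b]).astype(np.float32); print(cv2.minAreaRect(w*1000))
E
```

```text
[ 0.50290569 -0.0500105   0.13209653] [-11.9873285    2.21521552  21.16415754] 10.606712065637112
before [(np.int32(48), array([334.9, 223.8]))] now [(np.int32(50), array([335.1, 220. ]))]
[(np.int32(73), array([333.7, 160. ]), array([ 0.67228829, -0.0678711 ,  0.111     ])), (np.int32(42), array([339.5,  40.6]), array([ 1.04866915, -0.10624026,  0.111     ]))]
((595.9287109375, -55.8177604675293), (87.06410217285156, 203.8929443359375), 82.61312866210938)
```

The rest had dropped back (row 223.8) and is now level again (row 220.0). The handle is on its stop at 21 N and the jack has not shifted, so I hand in.

```bash
python3 -c "
from cell import arm
print(arm.sign_off())"
```

```text
the job is handed in; nothing more can be done
None
```

The jack stands under the lift pad and carries the rest level, with the robot holding the handle down at about 21 N after one test lift and full release; I handed the job in, but no verdict came back.

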